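Set a copier feed roller at the runout gauge

TASK

Slip the loose feed roller all the way down onto the one empty spindle of the inspection dial, then turn the dial anticlockwise (seen from above) by its upright handle posts until that spindle has come round to the index pointer at the gauge and the latch has dropped into its notch. Then bring the dial gently back against the latch: push the post back until it stops dead, hold it seated there with about 8 N for a second, and let go. Do not touch the latch or the gauge, and leave the other things on the bench where they are.

Things in the scene. Friction and masses are not known exactly. Their poses are not given: they have to be found in the camera images.
- roller: the loose feed roller, standing on end on the bench: black rubber tyre 36 mm in diameter and 28 mm high on a white hub with a 14 mm through bore, 45 g; origin at the centre of its underside, z up along the bore
- spindle (a point): on the axis of the dial's one empty spindle, at the top of its 2 mm seat collar, where the roller's underside comes to rest; turns with the dial. The spindle is a steel pin 10 mm thick, with a tapered tip, that stands 38 mm above this point, 95 mm from the dial's axis. The other three spindles (90 degree steps) carry rollers under steel nuts, whose tops are 44 mm above the dial's top face
- index_ring: the turning dial, an aluminium disc 300 mm in diameter and 14 mm thick; origin on its axis at its underside, z up, top face at +14 mm, y towards the empty spindle (turns with the dial). Hub 60 mm across, 10 mm high. The rim (radii 128 to 150 mm) has four notches 8 mm deep, one for each spindle: on the anticlockwise side a straight face, then 14 mm of flat floor, then a ramp
- post (a point): one of the dial's four round black handle posts, on its axis at the level of the dial's top face; turns with the dial. 14 mm thick (24 mm in the lowest 5 mm), its top 45 mm above this point, 100 mm from the dial's axis, 45 degrees anticlockwise of the empty spindle; the other three are at 90 degree steps from it
- dial (a joint): turning angle of the dial, rad, growing anticlockwise seen from above; 0 when the empty spindle points exactly at the index pointer; starts between -1.25 and -0.6. It turns freely all the way round, with a drag of about 0.2 N m (2 N at a post), and stays where it is left
- latch (a joint): angle of the drop latch, rad: about 0.10 while its nose (8 mm wide) rides on the rim, below 0.02 once it has fallen by its own weight into a notch, where the dial keeps 6 mm (0.04 rad) of play. Turned anticlockwise, the ramp lifts it out again; turned clockwise, the straight face stops dead on it. It falls at a dial angle of about 0, give or take 0.05 rad
- latch_block: foot of the latch, a dark block 40 x 56 x 14 mm across from the gauge, 215 mm from the dial's axis; origin under its centre, x outward. The latch arm reaches in to 133 mm from the axis, up to 25 mm above the dial's top. Its bracket is bolted through slots up to 7 mm either way along the rim (not measured): find the seat by feel. It must feel over 2.5 N, never 10 N: 8 N at a post puts 4 N on it
- gauge: the dial indicator on its column, fixed to the fixture; origin where the dial's axis meets the bench, x and y as the fixture's. Its plunger has a flat anvil 16 mm wide. It stands on the +y side from 119 to 275 mm from the axis, up to 30 mm either side, to 78 mm above the bench
- fixture: the grey cast foot of the inspection dial, fixed to the bench; origin on the dial's axis at bench level, the index pointer and the gauge on its +y side, the latch on its -y side. The dial's underside is 32 mm and its top face 46 mm above the bench
- cleaner: bystander: upright bottle 56 mm in diameter and 150 mm high; origin at the centre of its underside
- screwdriver: bystander: screwdriver 190 mm long lying on the bench along its x axis; origin under its middle
- gear: bystander: white plastic gear 60 mm in diameter, 22 mm high, lying flat; origin at the centre of its underside
There are look-alikes about, which are no part of the job. Several things look just like the roller: the one meant starts farthest to the robot's right.

How it is judged:
By the outcome, as a careful person would: the job done as asked, in the order asked, and still so for the second after the job is handed in, with the robot touching nothing.
It also fails if it takes over 72 s, if anything falls off the work surface, if the arm or the gripper's body presses on something with over 40 N, if the wrist force passes 120 N, or if a joint passes its speed limit or range.

ROBOT

A 6-joint arm with a two-finger parallel gripper is mounted at the origin on the work surface. World frame = base frame: x ahead of the robot, y to its left, z up, the work surface at z = 0. Lengths are in m, angles in degrees, forces in N, time in s.
With the tool pointing down it reaches from about 0.325 to 0.775 m from the base axis. Payload 5.5 kg.
Tool frame: the origin (TCP) lies at the centre of the arm's flange, where the gripper is bolted on; the fingertips stand 182 mm ahead of it and the grasp point (between the pads) lies 163 mm ahead of it; z points along the fingers, y is the line along which they close (so a half turn about z gives the same grasp; the last joint's range is limited). The gripper opens to 88 mm and grips with 3 to 60 N. Pads are 20 mm wide; open, the fingers measure 115 mm over their backs; the gripper's body (75 mm by 178 mm) begins 61 mm behind the grasp point.
Start: joints at [73.413, 5.22, 70.514, -0, 104.267, -3.249], TCP at [0.138, 0.584, 0.405] pointing down, gripper open.
Joint ranges: [-164.24, 164.24], [-49.07, 125.15], [9.68, 141.18], [-86.29, 266.29], [3.28, 154.24], [-151.56, 151.56]. Speed limits (degrees/s): [147.25, 147.25, 172.46, 180, 180, 180].

INTERFACE

Orientations are given as [roll, pitch, yaw] about the fixed x, y, z axes, in that order (R = Rz(yaw) Ry(pitch) Rx(roll)).
In Python, from station import r gives the robot as it stands. The module is installed in compiled form; this text tells all that it offers. Calls block until the motion is done:
- r.reach(position, orientation): joint-space move of the TCP to a pose.
- r.servo_line(position, rotation=None, speed=0.15): straight line of the TCP; rotation=None keeps the orientation; speed is the mean speed in m/s.
- r.move_joints(angles): joint-space move.
- r.let_go() and r.grab(squeeze=None): open the fingers fully, or close them until they stop; squeeze is the grip in N (None keeps the last).
- r.wait(seconds).
- r.inverse_kinematics(position, orientation): joint angles nearest the present ones, or None.
- r.sense(): the state.
- r.snapshot(name): name is "side" or "top" or "wrist"; returns a dict with "frame" (420x560x3 uint8, red, green, blue), "fx", "fy", "cx", "cy" (pixels), "R" (3x3) and "t" (3): a world point X has camera coordinates R X + t. Camera axes: x right, y down, z forward; pixel columns grow to the right and rows downward; lengths in m; the calibration is good to about 2 mm. A picture is of the moment at which its call begins. There is no depth.
A pose or a line that the arm cannot do raises r.IKError and nothing moves.
- r.hand_in(): hands the job in; it is judged then, once.
The state is a dict: "clock": time; "joints": joint angles; "joint_vel": joint speeds; "joint_torque": joint torques, N m; "tcp_pos": TCP position; "orientation": TCP orientation; "contact_force": force on the tool from outside, world axes, zero at the start; "torque": the same for the moment, N m; "opening": finger opening in m; "gripper_force": force on a finger pad.
Only numpy, scipy, OpenCV 4.12 (cv2) and the standard library are available. Lean on these libraries where they do the work, as an engineer would, in place of code of your own. Each camera call takes 0.05 s, during which the arm holds its last target. There are 200 camera calls.

## Working session

There is one attempt and no reset: what is moved stays moved. The work goes in short steps, each a Python script; the robot and the scene stay as the last script left them, time stands still between calls to the robot, and variables do not carry over. Pictures are saved under pics/ and viewed, at most 10 in all, crops included, and the job is handed in when it is done.

```bash
mkdir -p pics
python3 - <<'E'
from station import r
import cv2,pickle
d={}
for n in("top","side"):
    s=r.snapshot(n);d[n]=s
    cv2.imwrite(f"pics/{n}0.png",cv2.resize(s["frame"][:,:,::-1],(784,588),interpolation=cv2.INTER_CUBIC))
    print(n,s["fx"],s["fy"],s["cx"],s["cy"],s["R"],s["t"])
pickle.dump(d,open("d0.pkl","wb"))
print(r.sense())
E
```

```text
top 407.40620801469686 407.40620801469686 281.0321550633726 206.9765012686333 [[ 0.03013883 -0.99917288  0.02729862]
 [-0.9983346  -0.03143513 -0.0483721 ]
 [ 0.04919023 -0.02579528 -0.99845627]] [0.00907303 0.54417594 0.85195832]
side 442.21349296938104 442.21349296938104 276.8698756124162 208.41790441545422 [[-0.92176099 -0.38775458 -0.00175053]
 [-0.29713821  0.70923599 -0.63929116]
 [ 0.24912962 -0.5887535  -0.76896277]] [0.542758   0.18679534 0.90033288]
{'clock': 0.1, 'joints': array([ 7.34132171e+01,  5.25874403e+00,  7.05736464e+01,  1.11571270e-03,
        1.04266346e+02, -3.24780274e+00]), 'joint_vel': array([-0.09786011, -0.05137459, -0.07833907, -0.0847667 , -0.04428438,
        0.00464652]), 'joint_torque': array([ 2.17918612e-03, -4.47858131e+01, -4.07569027e+01,  7.00566941e-02,
        2.82619701e-02, -1.18629400e-04]), 'tcp_pos': array([0.1384328 , 0.58386918, 0.40363335]), 'orientation': array([-1.79901483e+02, -6.67392411e-03,  1.66661288e+02]), 'contact_force': array([ 0.53286015, -0.16064652,  0.15357561]), 'torque': array([ 0.01804612,  0.00166876, -0.0019063 ]), 'gripper_force': 0.0, 'opening': 0.08763715005478773}
```

View pics/top0.png

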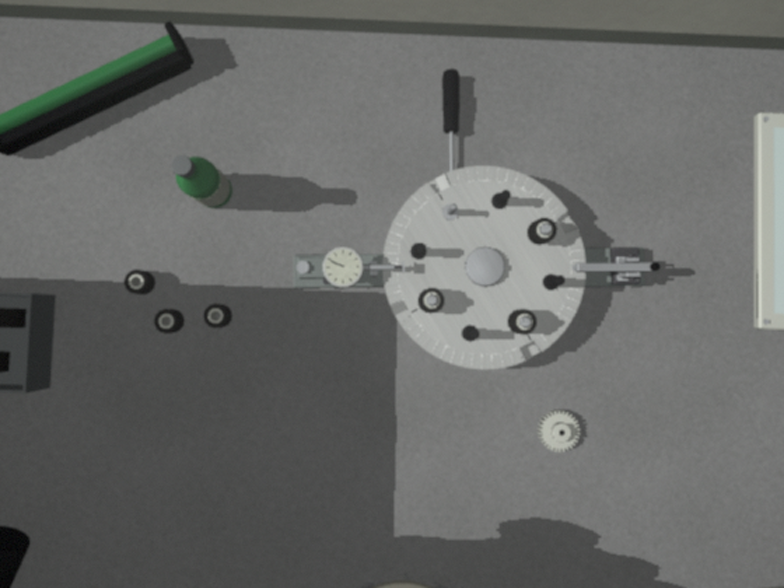

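View pics/side0.png

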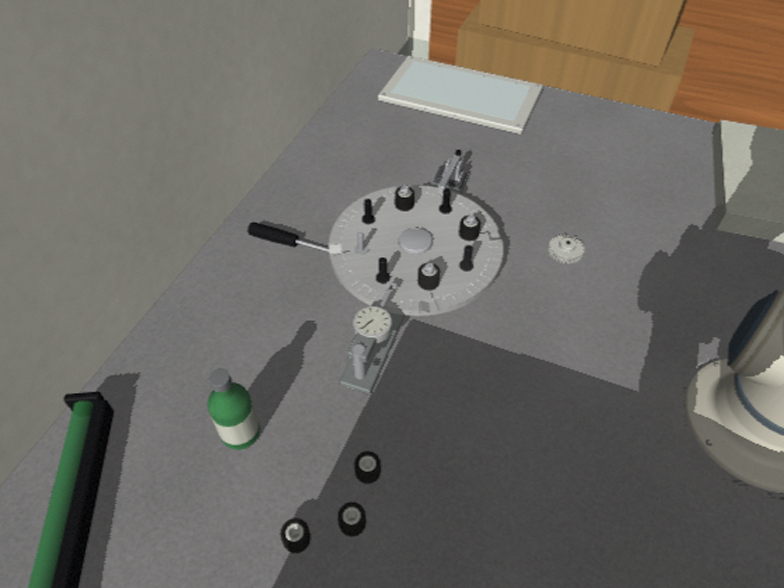

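Top view (784-scale): the loose rollers are at (137,281), (167,321) and (217,316). The rightmost, (217,316), is the target. The dial centre is at (485,267), the empty spindle's tip is around (450,210), the gauge is on the left (+y) and the latch on the right. In the side view the target roller is at (367,466).

```bash
cat > h.py <<'E'
import numpy as np,cv2
from station import r
def ray(s,u,v):
    R=np.array(s["R"]);t=np.array(s["t"])
    return -R.T@t, R.T@np.array([(u-s["cx"])/s["fx"],(v-s["cy"])/s["fy"],1])
def onplane(s,u,v,z):
    c,d=ray(s,u,v); return c+d*(z-c[2])/d[2]
def proj(s,X):
    c=np.array(s["R"])@np.array(X)+np.array(s["t"]); return np.array([s["fx"]*c[0]/c[2]+s["cx"],s["fy"]*c[1]/c[2]+s["cy"]])
def tri(obs):
    A=np.zeros((3,3));b=np.zeros(3)
    for s,u,v in obs:
        c,d=ray(s,u,v);d=d/np.linalg.norm(d);P=np.eye(3)-np.outer(d,d);A+=P;b+=P@c
    return np.linalg.solve(A,b)
E
python3 - <<'E'
from h import *
import pickle
d=pickle.load(open("d0.pkl","rb"));T,S=d["top"],d["side"];k=560/784
f=lambda s,u,v,z:onplane(s,u*k,v*k,z)
for n,a,b,z in [("roller",(216,315),(368,464),.028),("hub",(485,267),(416,239),.056),("spin",(450,210),(360,235),.086),("cleaner",(181,165),(220,377),.15),("gear",(561,432),(567,244),.022)]:
    print(n,f(T,*a,z).round(4),f(S,*b,z).round(4),tri([(T,a[0]*k,a[1]*k),(S,b[0]*k,b[1]*k)]).round(4))
for p in [(501,200),(419,250),(552,282),(470,333)]: print("post",f(T,*p,.091).round(4))
print("gauge",f(T,304,268,.078),"latch",f(T,600,267,.06),f(T,655,267,.06))
w=r.snapshot("wrist");R=np.array(w["R"]);print("wristcam",-R.T@w["t"],R)
for y in (-10,75,165,-100): 
  for z in (.25,.4):
    try:print(y,z,r.inverse_kinematics([.55,.0,z],[180,0,y]))
    except Exception as e: print(e)
E
```

```text
roller [0.4974 0.2867 0.028 ] [0.4937 0.2938 0.028 ] [0.4967 0.2896 0.017 ]
hub [ 0.5787 -0.1048  0.056 ] [ 0.5774 -0.0983  0.056 ] [ 0.5799 -0.1063  0.0475]
spin [ 0.6544 -0.0482  0.086 ] [ 0.6564 -0.0432  0.086 ] [ 0.6571 -0.0484  0.0806]
cleaner [0.6877 0.3054 0.15  ] [0.6857 0.3093 0.15  ] [0.6888 0.307  0.1449]
gear [ 0.3383 -0.2308  0.022 ] [ 0.337  -0.2219  0.022 ] [ 0.3366 -0.2344  0.0103]
post [ 0.6701 -0.1187  0.091 ]
post [ 0.5961 -0.0059  0.091 ]
post [ 0.5576 -0.1924  0.091 ]
post [ 0.4834 -0.0796  0.091 ]
gauge [0.56697448 0.15356049 0.078     ] latch [ 0.58382856 -0.2716918   0.06      ] [ 0.58646207 -0.35251644  0.06      ]
wristcam [0.06208979 0.60214315 0.38399248] [[ 0.23022317  0.97313478 -0.00244776]
 [ 0.93231097 -0.21984279  0.2871679 ]
 [ 0.27891495 -0.06839478 -0.95787713]]
-10 0.25 [-3.54418070e+00 -1.02120222e+00  9.26150521e+01 -2.54444375e-14
  8.84061501e+01  9.64558193e+01]
-10 0.4 [-3.54418070e+00 -2.55751225e+00  7.88793804e+01 -2.54444375e-14
  1.03678132e+02  9.64558193e+01]
75 0.25 [-3.54418070e+00 -1.02120222e+00  9.26150521e+01 -2.54444375e-14
  8.84061501e+01  1.14558193e+01]
75 0.4 [-3.54418070e+00 -2.55751225e+00  7.88793804e+01 -2.54444375e-14
  1.03678132e+02  1.14558193e+01]
165 0.25 [ -3.5441807   -1.02120222  92.61505212   0.          88.4061501
 -78.5441807 ]
165 0.4 [ -3.5441807   -2.55751225  78.8793804    0.         103.67813185
 -78.5441807 ]
-100 0.25 None
-100 0.4 None
```

Run:
```python
from h import *
import pickle
psi=126.4
out={}
for n,p,gz in [("roller",(.496,.2885),.11),("spindle",(.656,-.047),.125)]:
    r.reach([p[0],p[1],gz+.163],[180,0,psi]); r.wait(.3)
    w=r.snapshot("wrist");st=r.sense();w["tcp"]=st["tcp_pos"];out[n]=w
    print(n,st["clock"],st["tcp_pos"],st["orientation"],st["contact_force"])
    if n=="spindle": out["topb"]=r.snapshot("top")
    if n=="roller": cv2.imwrite("pics/w_a.png",w["frame"][:,:,::-1])
pickle.dump(out,open("d1.pkl","wb"))
im=np.hstack([cv2.resize(out[n]["frame"],(400,300)) for n in("roller","spindle")])
cv2.imwrite("pics/w0.png",np.ascontiguousarray(im[:,:,::-1]))
```

```text
roller 2.2583 [0.49580269 0.28889071 0.27309371] [1.79992453e+02 1.18130582e-03 1.26444052e+02] [-0.7462433   0.18694622 -0.85072509]
spindle 4.0 [ 0.65595494 -0.04629054  0.28807189] [1.79996512e+02 3.67922102e-04 1.26456779e+02] [-0.59779194 -0.03446532  0.40460799]
```

View pics/w0.png

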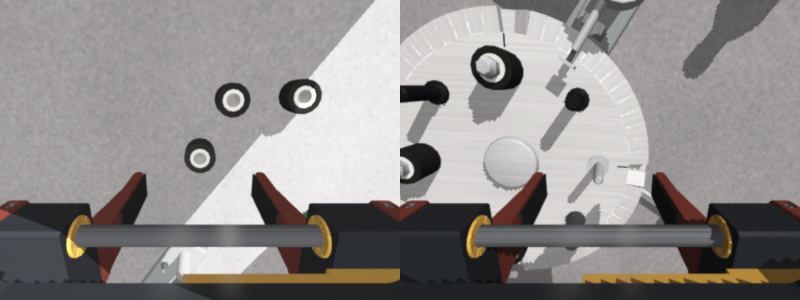

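The left half shows the target roller's hub at about (200,157), between the fingers. The right half shows the spindle pin at about (598,170), also between the fingers. I need magnified crops for exact pixels.

Run:
```python
from h import *
import pickle
o=pickle.load(open("d1.pkl","rb"))
print(proj(o["spindle"],[.656,-.047,.086]),proj(o["spindle"],[.656,-.047,.048]),proj(o["roller"],[.496,.2885,.028]))
a=o["roller"]["frame"][180:260,240:320]; b=o["spindle"]["frame"][200:280,240:320]
im=np.hstack([cv2.resize(x,(400,400),interpolation=cv2.INTER_CUBIC) for x in(a,b)])
cv2.imwrite("pics/w1.png",np.ascontiguousarray(im[:,:,::-1]))
```

```text
[277.14200276 245.2576209 ] [277.34623625 225.80072904] [277.83399914 223.42410189]
```

View pics/w1.png

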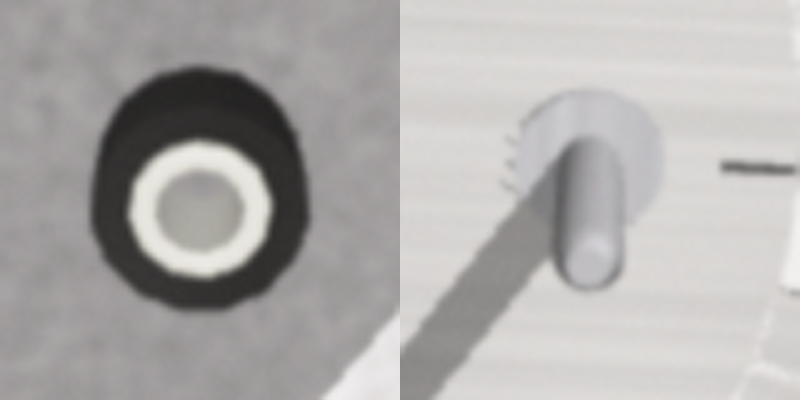

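Left crop: the hub centre is at crop pixel (200,208), full frame (280,221.6). Right crop: the pin tip is at (591,263), full (278.2,252.6), and the collar centre is at (590,160), full (278.1,232).

Run:
```python
from h import *
import pickle
o=pickle.load(open("d1.pkl","rb"));s=o["spindle"]
print(s["tcp"],onplane(s,278.2,252.6,.086),onplane(s,278.1,232,.048))
print(o["roller"]["tcp"],onplane(o["roller"],280,221.6,.028))
print(proj(s,[*s["tcp"][:2],.125]), proj(s,[*s["tcp"][:2],.131]))
```

```text
[ 0.65595494 -0.04629054  0.28807189] [ 0.6597244  -0.05085566  0.086     ] [ 0.65956809 -0.05082967  0.048     ]
[0.49580269 0.28889071 0.27309371] [0.49647528 0.29077283 0.028     ]
[277.55221679 273.42059193] [277.51859785 279.12696854]
```

Run:
```python
from h import *
import pickle
O=[180,0,126.4]
x,y=.4965,.2908
r.reach([x,y,.09+.163],O)
r.servo_line([x,y,.0235+.163],speed=.12);r.wait(.2)
print(r.sense()["tcp_pos"],r.sense()["contact_force"])
r.grab(15);r.wait(.2);s=r.sense();print(s["opening"],s["gripper_force"],s["tcp_pos"])
r.servo_line([x,y,.13+.163],speed=.2)
r.reach([.6597,-.0508,.125+.163],O);r.wait(.3)
w=r.snapshot("wrist");s=r.sense();w["tcp"]=s["tcp_pos"];pickle.dump(w,open("d2.pkl","wb"))
print(s["clock"],s["tcp_pos"],s["opening"],s["contact_force"])
print(proj(w,[.6597,-.0508,.125+.0045]))
im=np.hstack([cv2.resize(w["frame"],(400,300)),cv2.resize(w["frame"][230:320,220:340],(400,300),interpolation=cv2.INTER_CUBIC)])
cv2.imwrite("pics/w2.png",np.ascontiguousarray(im[:,:,::-1]))
```

```text
[0.4968391  0.29095442 0.18767576] [ 0.73259588 -0.46746508  0.26409641]
0.036509401113800855 15.00000961124897 [0.49648284 0.29078797 0.18645748]
9.8333 [ 0.65966425 -0.05008487  0.28821233] 0.036316180534597155 [-0.30541291 -0.3920854   0.20699817]
[276.73741617 278.55014826]
```

View pics/w2.png

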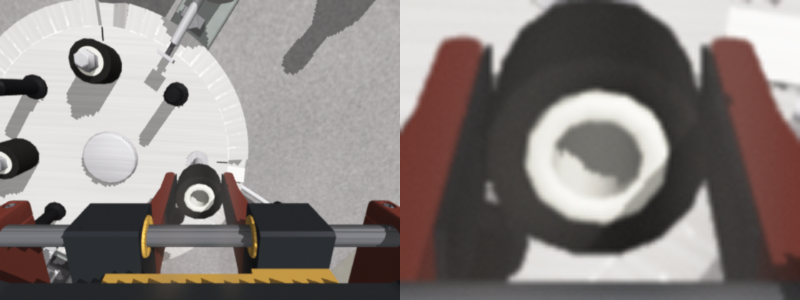

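The held roller's bore centre is at crop (599,157), full frame (279.7,277.1), about 3 px from where the nominal grasp centre projects. I'll correct relative to the spindle, using the same camera so its bias cancels, and then lower with force feedback.

Run:
```python
from h import *
import pickle
w=pickle.load(open("d2.pkl","rb"));O=[180,0,126.4]
b=onplane(w,279.7,277.1,w["tcp"][2]-.163+.0045)
off=b-w["tcp"];print("bore off",off[:2])
tx,ty=.6597-off[0],-.0508-off[1];print(tx,ty)
# tcp offset at actual: correct steady error via commands
r.servo_line([tx,ty,.115+.163],speed=.08);r.wait(.2);s0=r.sense();f0=s0["contact_force"];print(s0["tcp_pos"],f0)
z=.115
while z>.0715:
    z-=.004
    r.servo_line([tx,ty,z+.163],speed=.05)
    s=r.sense();f=s["contact_force"]-f0
    print(round(z,4),s["tcp_pos"].round(4),f.round(1))
    if abs(f[2])>6 or np.hypot(*f[:2])>8: print("stop");break
print(r.sense()["clock"],r.sense()["opening"])
```

```text
bore off [0.00070388 0.00098691]
0.6589961229675736 -0.05178690829015023
[ 0.65904224 -0.05185043  0.27812433] [-0.40734935 -0.29207599 -0.35338384]
0.111 [ 0.6589 -0.0518  0.2735] [ 0.1  0.1 -0.9]
0.107 [ 0.6589 -0.0518  0.2694] [ 1.1  0.5 -0.1]
0.103 [ 0.6589 -0.0518  0.2655] [ 0.2 -0.6 -0.6]
0.099 [ 0.6589 -0.0518  0.2615] [ 0.3  0.7 -0.6]
0.095 [ 0.6589 -0.0518  0.2575] [ 1.3 -1.   0.2]
0.091 [ 0.6589 -0.0518  0.2535] [ 0.5  0.9 -1.5]
0.087 [ 0.6589 -0.0518  0.2495] [0.2 0.  0.9]
0.083 [ 0.6589 -0.0518  0.2455] [1.5 0.4 0.3]
0.079 [ 0.6589 -0.0518  0.2415] [ 1.   0.  -0.5]
0.075 [ 0.6589 -0.0518  0.2375] [ 0.4  0.7 -0.2]
0.071 [ 0.6591 -0.0518  0.2343] [1.  1.4 1. ]
13.0583 0.036676050603865196
```

Run:
```python
from h import *
import pickle
r.let_go();r.wait(.2)
p=r.sense()["tcp_pos"]
r.servo_line([p[0],p[1],.125+.163],speed=.15)
r.reach([.56,-.09,.35],[180,0,81]);r.wait(.2)
w=r.snapshot("wrist");w["tcp"]=r.sense()["tcp_pos"];s=r.snapshot("side");t=r.snapshot("top")
pickle.dump(dict(w=w,s=s,t=t),open("d3.pkl","wb"));print(r.sense()["clock"],w["tcp"])
d=pickle.load(open("d1.pkl","rb"))["spindle"]
C=onplane(d,157,227,.056);print("hub",C, onplane(d,177*1.4,100*1.4,.091))
im=np.hstack([cv2.resize(w["frame"],(400,300)),cv2.resize(s["frame"][95:230,220:400],(400,300),interpolation=cv2.INTER_CUBIC)])
cv2.imwrite("pics/w3.png",np.ascontiguousarray(im[:,:,::-1]))
```

```text
15.7417 [ 0.56051878 -0.08971979  0.34870887]
hub [ 0.5815735  -0.09968589  0.056     ] [ 0.60168003 -0.00207684  0.091     ]
```

View pics/w3.png

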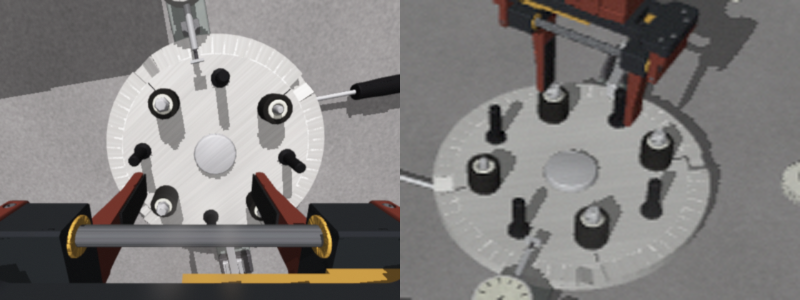

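The right half shows the roller on the spindle at (484,172), with the pin tip protruding and at the same height as the others. In the left half the hub is at (215,154) and the post tops at (221,77) and about (210,217).

Run:
```python
from h import *
import pickle
d=pickle.load(open("d3.pkl","rb"));w=d["w"]
f=lambda u,v,z:onplane(w,u*1.4,v*1.4,z).round(4)
print("hub",f(215,154,.056),"p1",f(221,76,.091),"spin",f(278,109,.086),"p3",f(210,217,.091), "gaugeTip",f(197,57,.06))
for n,l in(("C",[.581,-.1005,.056]),):print(n,proj(w,l)/1.4)
a=w["frame"][180:260,155:235]; b=w["frame"][75:335,130:470]
cv2.imwrite("pics/w4.png",np.ascontiguousarray(cv2.resize(b,(784,600),interpolation=cv2.INTER_CUBIC)[:,:,::-1]))
```

```text
hub [ 0.5804 -0.1017  0.056 ] p1 [ 0.5972 -0.0053  0.091 ] spin [ 0.6567 -0.05    0.086 ] p3 [ 0.5618 -0.1737  0.091 ] gaugeTip [0.5753 0.0206 0.06  ]
C [215.31595903 153.10134427]
```

View pics/w4.png

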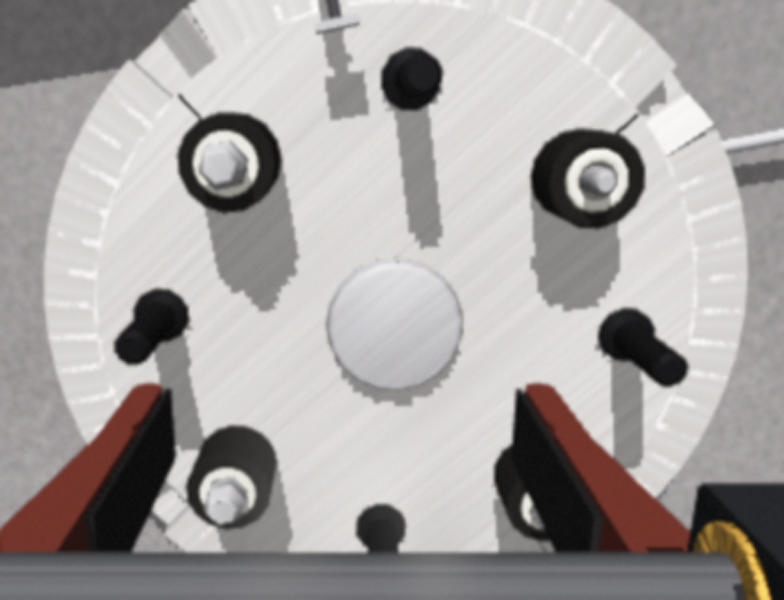

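The enlarged view shows the post tops at (133,346) and (667,366) with bases at (161,314) and (627,335). The other post bases are at (410,80) and (380,527), the hub at (395,324) and the spindle tip at (600,180). I'll fit the dial from these.

Run:
```python
from h import *
import pickle
from scipy.optimize import least_squares
w=pickle.load(open("d3.pkl","rb"))["w"]
F=[((395,324),.056,0,0),((133,346),.091,.1,135),((667,366),.091,.1,-45),((161,314),.050,.1,135),((627,335),.050,.1,-45),((380,527),.05,.1,225),((600,180),.086,.095,0),((416,76),.091,.1,45)]
px=np.array([[130+a[0]*340/784,75+a[1]*260/600] for a,*_ in F])
def res(p):
    return np.concatenate([proj(w,[p[0]+R*np.cos(p[2]+np.radians(a)),p[1]+R*np.sin(p[2]+np.radians(a)),z])-q for q,(_,z,R,a) in zip(px,F)])
s=least_squares(res,[.58,-.1,.6],loss="soft_l1");print(s.x,np.degrees(s.x[2]),s.fun.reshape(-1,2).round(1))
p=s.x
for a in(45,135):print(a+np.degrees(p[2]),p[:2]+.1*np.array([np.cos(p[2]+np.radians(a)),np.sin(p[2]+np.radians(a))]))
```

```text
[ 0.57982394 -0.10328706  0.59258031] 33.95235060671912 [[-0.7  1.8]
 [-2.   0.9]
 [ 1.2  0.7]
 [-1.6  0.5]
 [-0.4 -1.1]
 [-0.1  0.2]
 [ 1.4 -0.4]
 [ 1.3 -2.2]]
78.95235060671912 [ 0.59898646 -0.00514025]
168.9523506067191 [ 0.48167712 -0.08412454]
```

```bash
cat >> h.py <<'E'
C=np.array([.5798,-.1033]);GZ=.079
def pose(th,d,gz=GZ):   # th: post angle deg; d: tangential offset of finger (+ = anticlockwise side)
    a=np.radians(th);e=np.array([np.cos(a),np.sin(a)]);t=np.array([-e[1],e[0]])
    p=C+.1*e+d*t
    return [p[0],p[1],gz+.163],[180,0,th-90]
def ft(th,n=8):   # mean force along anticlockwise tangent, radial
    F=[]
    for _ in range(n): r.wait(.02);F.append(r.sense()["contact_force"])
    F=np.mean(F,0);a=np.radians(th)
    return np.array([-np.sin(a)*F[0]+np.cos(a)*F[1],np.cos(a)*F[0]+np.sin(a)*F[1],F[2]])
E
python3 - <<'E'
from h import *
th=169.
r.grab(20)
P=pose(th,-.028,.12);r.reach(*P)
P=pose(th,-.028);r.servo_line(P[0],P[1],speed=.12);r.wait(.2)
f0=ft(th);print("f0",f0,r.sense()["opening"],r.sense()["clock"])
d=-.022
while d<-.010:
    P=pose(th,d);r.servo_line(P[0],P[1],speed=.03);f=ft(th)-f0;print(round(d,4),f.round(2))
    if f[0]<-1.2: break
    d+=.0015
print(r.sense()["clock"],r.sense()["tcp_pos"],P)
cv2.imwrite("pics/side4.png",cv2.resize(r.snapshot("side")["frame"][60:260,200:460],(780,600))[:,:,::-1])
E
```

```text
f0 [-0.05400506  0.08289925  0.32300842] 0.0004752735663374718 18.4083
-0.022 [-0.13 -0.19 -0.48]
-0.0205 [ 0.27 -0.36 -0.12]
-0.019 [ 0.38  0.11 -0.31]
-0.0175 [-0.86 -0.12 -0.42]
-0.016 [-2.08  0.87  0.22]
20.425 [ 0.48465138 -0.068459    0.24199214] ([np.float64(0.4846902255812583), np.float64(-0.06851306552718288), 0.242], [180, 0, 79.0])
```

Contact came at d≈-17 mm, as expected. Sweeping to just short of the index.

Run:
```python
from h import *
import pickle
th=169.
while th<222:
    th=min(th+5,222); P=pose(th,-.017);r.servo_line(P[0],P[1],speed=.06)
    f=r.sense()["contact_force"]
    if np.linalg.norm(f)>12: print("high",th,f);break
print(th,ft(th),r.sense()["clock"])
d=dict(t=r.snapshot("top"),s=r.snapshot("side"));pickle.dump(d,open("d5.pkl","wb"))
a=cv2.resize(d["t"]["frame"][110:270,265:505],(390,260),interpolation=cv2.INTER_CUBIC);b=cv2.resize(d["s"]["frame"][95:235,230:380],(390,364),interpolation=cv2.INTER_CUBIC)
im=np.zeros((364,780,3),np.uint8);im[:260,:390]=a;im[:,390:]=b
cv2.imwrite("pics/c5.png",np.ascontiguousarray(im[:,:,::-1]))
```

```text
222 [-0.0638345   0.02373816  0.32159936] 23.8417
```

View pics/c5.png

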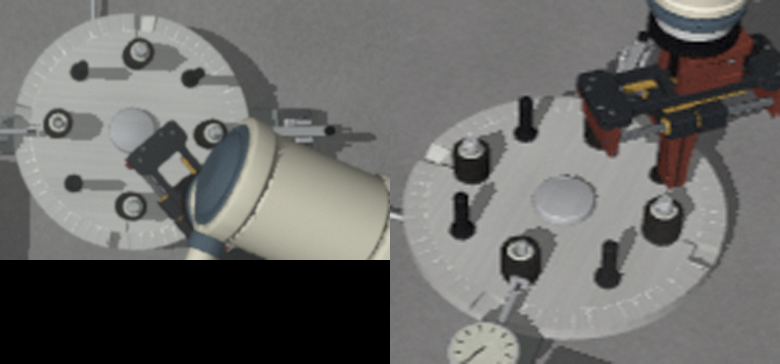

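The spindle is a few degrees short of the pointer (roller at (57,124) in the crop, pointer line at y≈131) and the latch is still riding on the rim. Now small steps, watching force and image change around the latch.

Run:
```python
from h import *
import pickle
th=222.;T=[];S=[];log=[]
def rec():
    t=r.snapshot("top")["frame"].astype(float);s=r.snapshot("side")["frame"].astype(float)
    T.append(t);S.append(s)
rec()
while th<230:
    th+=.75;P=pose(th,-.017);r.servo_line(P[0],P[1],speed=.03);f=ft(th,4);rec()
    a=np.abs(T[-1]-T[-2])[170:192,425:505].mean();b=np.abs(S[-1]-S[-2])[104:124,312:332].mean()
    print(th,f.round(2),round(a,2),round(b,2))
    if abs(f[0])>7 or (th>224 and a>2): break
print(r.sense()["clock"])
pickle.dump((T,S),open("d6.pkl","wb"))
```

```text
222.75 [-0.32 -0.13  0.09] 1.43 2.18
223.5 [-1.16 -0.08  0.22] 1.57 2.14
224.25 [-0.41 -0.25 -0.49] 1.86 3.43
225.0 [-0.36 -0.58 -0.22] 1.95 2.43
225.75 [-0.42 -0.3   0.17] 2.34 3.87
26.125
```

Run:
```python
import pickle,numpy as np,cv2
T,S=pickle.load(open("d6.pkl","rb"));d0=pickle.load(open("d0.pkl","rb"));d5=pickle.load(open("d5.pkl","rb"));
d3=pickle.load(open("d3.pkl","rb"))
Ts=[d0["top"]["frame"],d3["t"]["frame"],d5["t"]["frame"]]+T; Ss=[d0["side"]["frame"],d3["s"]["frame"],d5["s"]["frame"]]+S
for n,L,(v0,v1,u0,u1) in(("top",Ts,(184,198,455,480)),("side",Ss,(102,118,316,338))):
    for f in L:
        g=np.asarray(f,float)[v0:v1,u0:u1].mean(2);wt=np.clip(45-g,0,None);vv,uu=np.mgrid[v0:v1,u0:u1]
        print(n,round(wt.sum()),((wt*uu).sum()/wt.sum()).round(2),((wt*vv).sum()/wt.sum()).round(2))
rows=[]
for f in(Ts[0],Ts[3],Ts[-1]): rows.append(cv2.resize(np.uint8(f)[165:210,405:500],(380,180),interpolation=cv2.INTER_CUBIC))
r2=[cv2.resize(np.uint8(f)[95:140,290:385],(380,180),interpolation=cv2.INTER_CUBIC) for f in(Ss[0],Ss[3],Ss[-1])]
cv2.imwrite("pics/l.png",np.ascontiguousarray(np.hstack([np.vstack(rows),np.vstack(r2)])[:,:,::-1]))
```

```text
top 304 467.83 189.96
top 0 nan nan
top 286 467.82 189.96
top 289 467.8 190.01
top 293 467.83 190.03
top 273 467.81 189.94
top 261 467.84 189.95
top 258 467.87 189.96
top 217 468.06 189.58
side 190 327.08 108.35
side 1354 328.44 108.61
side 1752 332.51 108.41
side 1766 332.51 108.41
side 1791 332.64 108.18
side 1809 332.51 108.05
side 1853 332.61 108.0
side 1898 332.6 107.96
side 1927 332.6 107.86<stdin>:8: RuntimeWarning: invalid value encountered in scalar divide
```

View pics/l.png

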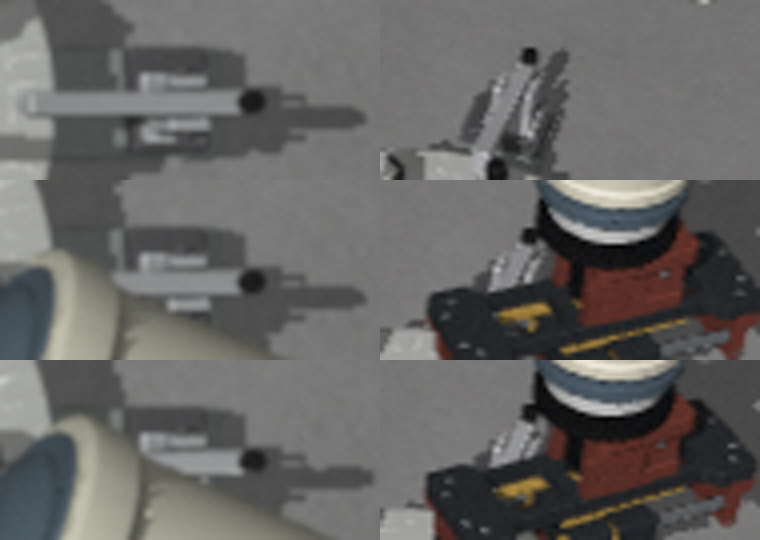

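The bottom row is at th=225.75. The latch knob has risen (side row 56 → 50) and its shadow has lengthened (365 → 372), so the latch has just dropped. Now I'll go over to the other side of the same post and seat it.

Run:
```python
from h import *
th=225.75
P=pose(th,-.024);r.servo_line(*P,speed=.05)
P=pose(th,-.024,.13);r.servo_line(*P,speed=.15)
P=pose(th,.029,.13);r.servo_line(*P,speed=.15)
P=pose(th,.029);r.servo_line(*P,speed=.12);r.wait(.25)
f0=ft(th,10);print("f0",f0.round(2),r.sense()["clock"])
d=.020;P=pose(th,d);r.servo_line(*P,speed=.05)
t0=r.sense()["clock"]
while d>.002 and r.sense()["clock"]-t0<14:
    d-=.0005;P=pose(th,d);r.servo_line(*P,speed=.02);f=ft(th,3)-f0
    print(round(d,4),f.round(2))
    if f[0]>4.5: break
print(r.sense()["clock"])
```

```text
f0 [-0.01 -0.14  0.07] 28.4
0.0195 [-0.25  0.58 -0.33]
0.019 [ 0.12 -0.09 -0.17]
0.0185 [ 2.47  0.42 -1.62]
0.018 [ 5.71 -0.46 -3.27]
29.9333
```

It stops firmly right after contact. I'll bring it up to 8 N in fine steps, hold, and release.

Run:
```python
from h import *
th=225.75;f0=np.array([-.01,-.14,.07])
f=ft(th,6)-f0;d=.018;print("start",f.round(2))
for i in range(25):
    e=8-f[0]
    if abs(e)<.5: break
    d-=np.clip(e/6500,-.0003,.0003)*.8
    P=pose(th,d);r.servo_line(*P,speed=.02);f=ft(th,6)-f0;print(round(d,5),f.round(2))
c=r.sense()["clock"]
while r.sense()["clock"]-c<1.5:
    f=ft(th,8)-f0;print("hold",f.round(2),r.sense()["tcp_pos"].round(4))
    if abs(8-f[0])>.6: d-=np.clip((8-f[0])/6500,-.0003,.0003)*.7;P=pose(th,d);r.servo_line(*P,speed=.02)
print(r.sense()["clock"],d)
```

```text
start [ 5.25  0.1  -2.23]
0.01776 [ 6.16 -0.25 -3.05]
0.01753 [ 6.63 -0.32 -3.19]
0.01736 [ 7.07 -0.18 -3.41]
0.01725 [ 7.51 -0.44 -3.83]
hold [ 7.11 -0.19 -3.82] [ 0.5228 -0.1875  0.2421]
hold [ 8.27 -0.35 -3.92] [ 0.5227 -0.1874  0.2421]
hold [ 7.59 -0.79 -3.81] [ 0.5227 -0.1874  0.2421]
hold [ 7.49 -0.61 -4.08] [ 0.5227 -0.1874  0.2421]
hold [ 7.67 -0.45 -3.53] [ 0.5227 -0.1874  0.2421]
hold [ 7.65 -0.55 -3.87] [ 0.5227 -0.1874  0.2421]
hold [ 7.91 -0.65 -3.82] [ 0.5227 -0.1874  0.2421]
hold [ 7.85 -0.21 -3.9 ] [ 0.5227 -0.1874  0.2421]
hold [ 8.2  -0.63 -3.87] [ 0.5227 -0.1874  0.2421]
hold [ 7.6  -0.43 -3.89] [ 0.5227 -0.1874  0.2421]
33.0167 0.017153404538932316
```

Run:
```python
from h import *
th=225.75
P=pose(th,.026);r.servo_line(*P,speed=.04)
P=pose(th,.026,.17);r.servo_line(*P,speed=.15)
r.reach([.42,.12,.40],[180,0,110]);r.wait(.3)
t=r.snapshot("top");s=r.snapshot("side");print(r.sense()["clock"],r.sense()["contact_force"])
a=cv2.resize(t["frame"][110:270,265:505],(390,260),interpolation=cv2.INTER_CUBIC);b=cv2.resize(s["frame"][95:270,230:380],(390,455),interpolation=cv2.INTER_CUBIC)
l=cv2.resize(t["frame"][165:210,405:500],(390,185),interpolation=cv2.INTER_CUBIC)
im=np.zeros((455,780,3),np.uint8);im[:260,:390]=a;im[260:445,:390]=l;im[:,390:]=b
cv2.imwrite("pics/fin.png",np.ascontiguousarray(im[:,:,::-1]))
```

```text
35.825 [0.96131088 0.51415376 0.10600887]
```

View pics/fin.png

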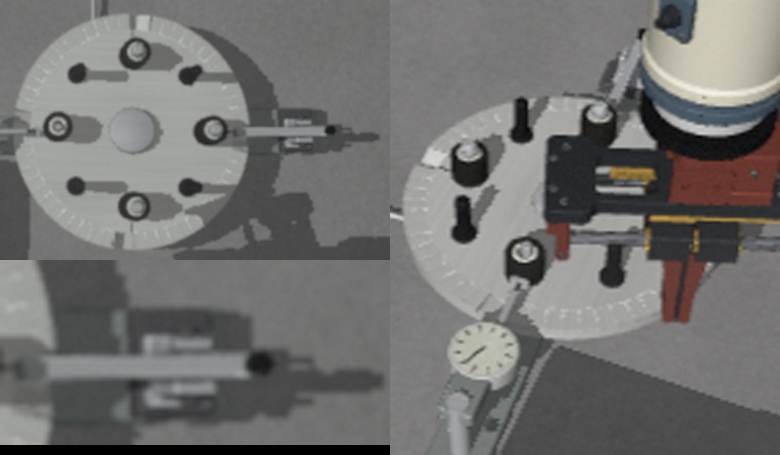

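The final view shows the roller seated under the pointer and the latch dropped: its knob is raised and its nose is down in the notch. The bystanders in view are unmoved and the arm is clear. Handing in.

```bash
python3 -c "
from station import r
print(r.hand_in())"
```

```text
the job is handed in; nothing more can be done
None
```

The job is handed in at about 36 s: the roller is on the empty spindle at the pointer, the latch dropped into its notch, and the dial was held back against it at 7.1–8.3 N for over a second, then released; the drop shows only in the camera pictures and that firm stop, and hand-in gave no verdict.

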